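# Brake lever check on a bench-mounted handlebar

## Robot

A 6-joint arm with a two-finger parallel gripper is mounted at the origin on the work surface. World frame = base frame: x ahead of the robot, y to its left, z up, the work surface at z = 0. Lengths are in m, angles in rad, forces in N, time in s.
With the tool pointing down it reaches from about 0.35 to 0.975 m from the base axis. Payload 4.9 kg.
Tool frame: the origin (TCP) lies on the mounting face of the last link; the fingertips stand 173 mm ahead of it and the grasp point (between the pads) lies 155 mm ahead of it; z points along the fingers, y is the direction in which the jaws open and shut (so a half turn about z gives the same grasp; the last joint's range is limited). The gripper opens to 85 mm and grips with 20 to 120 N. Pads are 22 mm wide; open, the fingers measure 114 mm over their backs; the gripper's body (76 mm by 85 mm) begins 54 mm behind the grasp point. The pads swing forward as they close: fully open they stand 13 mm farther back than shut.
Start: joints at [1.224, 0.053, 1.613, -0, 1.476, -0.119], TCP at [0.141, 0.609, 0.405] pointing down, gripper open.
Joint ranges: [-3.01, 3.01], [-1.01, 2.22], [0.06, 2.58], [-1.02, 4.17], [0.09, 2.62], [-3.14, 3.14]. Speed limits (rad/s): [2.57, 2.57, 3.14, 3.14, 3.14, 3.14].

## Interface

Orientations are given as a unit quaternion [w, x, y, z].
In Python, from plant import manip gives the robot as it stands.
- The arm moves only by the tool play_rows, never from a script. Its argument "increments" is a list of rows, each an object with "offset": the shift along the tool's x, y, z in mm, a list of three; "twist": the turn about the tool's z in rad; "grip": the opening, from 0 (shut) to 1 (fully open). In form: [{"offset": [dx, dy, dz], "twist": twist, "grip": grip}, ...]. A call has 1 to 5 rows; each row is the pose to reach, as a shift and turn from the pose commanded when the call began, along the tool's axes at that moment; what a row does not reach only later rows make up. A row lasts 1/12 s, in which the tool goes at most 41.7 mm and 7.16 degrees, less where a joint would pass 70% of its speed; a pose out of reach is approached as far as the arm can. A call with a gripper value outside its range is refused whole. The fingers move at their own pace and stop on an object; the grip force is fixed at half the most. Time passes only in rows, so rows that repeat a pose let the fingers close. It gives the time, the measured TCP pose, the force and the opening at its end, in the units of the state.
- manip.state(): the state, without advancing time (a new reading comes with each control period).
- manip.grab_frame(name): name is "scene" or "side" or "wrist"; returns the picture (420x560x3 uint8, blue, green, red); there is no depth.
- manip.get_calibration(name): a dict with "fx", "fy", "cx", "cy" (pixels), "k1" (the pictures are not rectified: a ray, as slopes to the right and down, at radius r is drawn at 1 + k1 r^2 times it, then the intrinsics apply), "T" (4x4, takes a point from camera to world coordinates). Camera axes: x right, y down, z forward; pixel columns grow to the right and rows downward; lengths in m; the calibration is good to about 2 mm. A picture is of the moment at which its call begins: read the wrist's pose just before it. get_calibration takes no time and is no camera call; for the wrist camera it gives the pose at the moment of the call.
- manip.job_done(): hands the job in, once; it reports no verdict.
Trained networks look in the newest picture that a camera, given by its name, has taken for a name from the list of things; names that differ only in an ending like _2 or _b are one class to them, and where a whole thing is asked for, a point or a joint stands for the part that bears it (a point fixed in the world has none). Each returns a list of dicts, best first, with "p" (0 to 1); they miss things now and then, are a little off and sometimes report something else, mostly with a low value. They report only what shows in the picture. A call takes as long as a camera call.
- manip.boxes_of(query, camera): "xyz" ([x, y, z] in m, in the coordinates of the camera as it stood for that picture, good to about 4 mm: the middle of the surface that is visible of it).
- manip.tip_of(query, camera): "xyz" ([x, y, z] in m, in the coordinates of the camera as it stood for that picture, good to about 4 mm: a listed point, or the origin of a listed thing).
The state is a dict: "time": time; "joint_pos": joint angles; "joint_vel": joint speeds; "joint_efforts": joint torques, N m; "tool_pos": TCP position; "tool_rot": TCP orientation; "contact_force": force on the tool from outside, world axes, zero at the start; "ft_torque": the same for the moment, N m; "gripper_width": opening from 0.0 (shut) to 1.0 (fully open).
Only numpy, scipy, OpenCV 4.12 (cv2) and the standard library are available. Lean on these libraries where they do the work, as an engineer would, in place of code of your own. Each camera call takes 0.05 s, during which the arm holds its last target. There are 200 camera calls.

## Task

Check the brakes on the handlebar bolted to the bench: press the red brake lever in towards the bar until it comes up solid on its stop short of the bar, keep pushing with about 15 N for a good second, and let it spring fully out; then do the same with the blue lever and finish clear of both. One lever at a time, pressing on the outer face only with the outside or the tips of the fingers: do not pinch the lever, reach behind it, or force it (never over 40 N). Leave everything else on the bench where it is.

Things in the scene. Friction and masses are not known exactly. Their poses are not given: they have to be found in the camera images.
- handlebar: short bicycle handlebar, 500 mm wide, on a stand fixed to the bench. Origin on the bench under its middle. The bar lies along y, axis 130 mm up, grips 30 mm thick; the stem block in the middle is tallest, 150 mm. Both levers are on its -x side, facing the robot, and are pressed towards +x; red lever at the +y end, blue at the -y end
- red_press (a point): middle of the outer face (away from the bar) of the red brake lever's blade; moves with the lever. Blade 92 mm long along the bar, 12 thick, 16 tall, centred on this point's height, 130 mm above the bench, air below. At rest the point is at x -85, y +157 mm of the handlebar frame; pressed to the stop it moves about 24 mm to +x and 3 mm outwards
- blue_press (a point): middle of the outer face (away from the bar) of the blue brake lever's blade; moves with the lever. Blade 92 mm long along the bar, 12 thick, 16 tall, centred on this point's height, 130 mm above the bench, air below. At rest the point is at x -85, y -157 mm of the handlebar frame; pressed to the stop it moves about 29 mm to +x and 3 mm outwards
- red_lever (a joint): how far the red lever is pressed in, rad: 0 = fully out, 0.30 = solid on its stop, its tip still 17 mm or more short of the grip. It turns level about an upright pivot at x -62, y +78 mm of the handlebar frame. Spring: at the blade's middle 3 to 4 N starts it and 6 to 12 N (more if the finger rubs along it) brings it to the stop; let go, it springs back to 0
- blue_lever (a joint): how far the blue lever is pressed in, rad: 0 = fully out, 0.36 = solid on its stop, its tip still 17 mm or more short of the grip. It turns level about an upright pivot at x -62, y -78 mm of the handlebar frame. Spring: at the blade's middle 3 to 4 N starts it and 6 to 12 N (more if the finger rubs along it) brings it to the stop; let go, it springs back to 0
- wrench: steel open-ended wrench 160 mm long, lying on the bench; origin near its middle
- tape_roll: yellow plastic ring 90 mm across, 22 mm tall, lying flat; origin at the centre of its underside
- screwdriver: orange-handled screwdriver 180 mm long, lying on the bench; origin near its middle
- screw_jar: glass jar 60 mm across, 60 mm tall, red cap; origin at the centre of its underside
- oil_can: green can 56 mm across, 140 mm tall; origin at the centre of its underside
- mug: white mug 80 mm across, 90 mm tall; origin at the centre of its underside
- wood_block: wooden block 90 x 60 x 35 mm; origin at the centre of its underside

How it is judged:
By the outcome, as a careful person would: the job done as asked, in the order asked, and still so for the second after the job is handed in, with the robot touching nothing.
It also fails if it takes over 61 s, if anything falls off the work surface, if the arm or the gripper's body presses on something with over 40 N, if the wrist force passes 120 N, or if a joint passes its speed limit or range.

## Working session

There is one attempt and no reset: what is moved stays moved. The work goes in short steps, Python scripts to look and compute and a tool call to move; the robot and the scene stay as the last step left them, time stands still between calls to the robot, and variables do not carry over. Pictures are saved under pics/ and viewed, about 8 in all and at most 12, crops included, and the job is handed in when it is done.

Besides the shell and the picture viewer there is one more tool, called after "Call:" as name(argument=value, ...), one argument or row to a line, values as JSON. play_rows: Moves the arm, as the interface text tells. Its arguments: {"type":"object","properties":{"increments":{"type":"array"}},"required":["increments"]}

```bash
mkdir -p pics; ls
cat > h.py <<'E'
from plant import manip
import numpy as np, cv2
from scipy.spatial.transform import Rotation as R
def see(name,queries,fn=None):
    T=np.array(manip.get_calibration(name)["T"])
    im=manip.grab_frame(name)
    if fn: cv2.imwrite('pics/'+fn,im)
    for q,f in queries:
        for r in getattr(manip,f)(q,name)[:2]:
            p=T@np.r_[r["xyz"],1]
            print(name,f,q,np.round(p[:3],4),round(r["p"],2))
E
python3 - <<'E'
from h import *
s=manip.state();print(s)
q=[(n,'tip_of') for n in('handlebar','red_press','blue_press')]
see('scene',q+[(n,'tip_of') for n in('oil_can','mug','screw_jar')],'s1.png')
see('side',q,'d1.png')
E
```

```text
pics
{'time': 0.0, 'joint_pos': array([ 1.22401504e+00,  5.33467544e-02,  1.61428418e+00,  7.87561148e-06,
        1.47599609e+00, -1.19016064e-01]), 'joint_vel': array([-1.18178625e-03, -1.71501467e-03, -4.93706449e-04, -2.60131845e-05,
       -1.26532299e-03,  7.89691386e-05]), 'joint_efforts': array([-1.25504866e-03, -3.93685198e+01, -3.70174706e+01, -2.47762700e-04,
        7.05985483e-03, -1.35787369e-05]), 'tool_pos': array([0.14104271, 0.60860324, 0.40347478]), 'tool_rot': array([-2.38579700e-04,  1.13636923e-01,  9.93521824e-01, -9.88820368e-04]), 'contact_force': array([-0.33569053,  0.48611554,  0.45762349]), 'ft_torque': array([-0.06315946, -0.00142546, -0.00980742]), 'gripper_width': 0.9988482526134254}
scene tip_of handlebar [ 0.629   0.0376 -0.0028] 0.61
scene tip_of red_press [0.5361 0.1946 0.1331] 0.62
scene tip_of blue_press [ 0.5481 -0.1237  0.1257] 0.52
scene tip_of oil_can [ 0.6185 -0.3942 -0.0031] 0.58
scene tip_of mug [ 0.6242  0.3985 -0.0021] 0.73
scene tip_of screw_jar [ 0.5122 -0.3821 -0.0027] 0.85
side tip_of handlebar [ 0.6263  0.0386 -0.001 ] 0.8
side tip_of red_press [0.5373 0.1948 0.1309] 0.52
side tip_of blue_press [ 0.5504 -0.125   0.129 ] 0.68
```

View pics/s1.png

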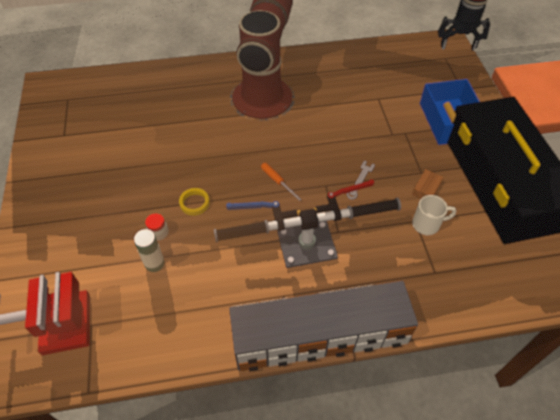

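View pics/d1.png

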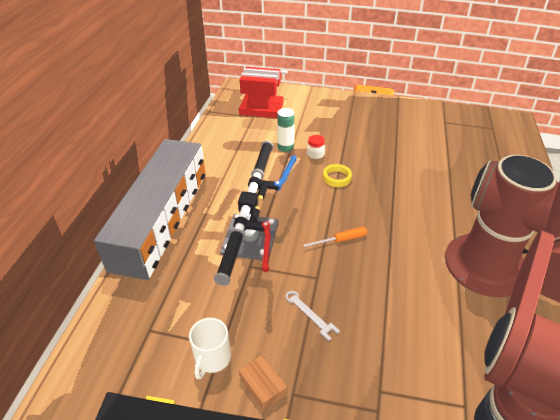

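```bash
cat >> h.py <<'E'
def to(p,yaw=0.039):
    s=manip.state(); q=s["tool_rot"]; M=R.from_quat([q[1],q[2],q[3],q[0]])
    ax=-M.as_matrix()[:,0]; y0=np.arctan2(ax[1],ax[0])
    print('offset mm',np.round(M.inv().apply(np.array(p)-s["tool_pos"])*1e3,1),'twist',round(y0-yaw,4))
E
python3 -c "
from h import *
to([.477,.192,.36])"
```

```text
offset mm [-421.3 -330.2   44.7] twist -0.2668
```

Call:
play_rows(
  increments=[
    {"offset": [-31, -24, 3], "twist": 0, "grip": 0},
    {"offset": [-62, -48, 6], "twist": 0, "grip": 0},
    {"offset": [-93, -72, 9], "twist": 0, "grip": 0},
    {"offset": [-124, -96, 12], "twist": 0, "grip": 0},
    {"offset": [-155, -120, 15], "twist": 0, "grip": 0},
  ],
)

```text
time: 0.97
tool_pos: [0.2657, 0.4555, 0.3897]
tool_rot: [0.0, 0.113, 0.994, 0.0]
contact_force: [0.6, 0.6, -0.4]
gripper_width: 0.303
```

Call:
play_rows(
  increments=[
    {"offset": [-31, -24, 3], "twist": 0, "grip": 0},
    {"offset": [-62, -48, 6], "twist": 0, "grip": 0},
    {"offset": [-93, -72, 9], "twist": 0, "grip": 0},
    {"offset": [-124, -96, 12], "twist": 0, "grip": 0},
    {"offset": [-155, -120, 15], "twist": 0, "grip": 0},
  ],
)

```text
time: 1.38
tool_pos: [0.3897, 0.3033, 0.3749]
tool_rot: [0.0, 0.114, 0.994, 0.0]
contact_force: [0.9, 0.2, 0.3]
gripper_width: 0.001
```

Call:
play_rows(
  increments=[
    {"offset": [-31, -24, 3], "twist": -0.08, "grip": 0},
    {"offset": [-62, -48, 6], "twist": -0.16, "grip": 0},
    {"offset": [-93, -72, 9], "twist": -0.22, "grip": 0},
    {"offset": [-111, -90, 12], "twist": -0.267, "grip": 0},
    {"offset": [-111, -90, 12], "twist": -0.267, "grip": 0},
  ],
)

```text
time: 1.8
tool_pos: [0.4787, 0.1889, 0.3623]
tool_rot: [0.0, -0.018, 1.0, -0.001]
contact_force: [-0.1, 0.8, -0.0]
gripper_width: 0.002
```

Run:
```python
from h import *
q=[(n,'tip_of') for n in('handlebar','red_press','blue_press')]
see('wrist',q,'w1.png');see('scene',q,'s2.png');see('side',q,'d2.png')
s=manip.state();print(s['time'],s['tool_pos'],s['contact_force'],s['gripper_width'])
to([.495,.193,.289])
```

```text
wrist tip_of handlebar [ 0.6251  0.0364 -0.0023] 0.72
scene tip_of handlebar [0.6305 0.0351 0.0012] 0.56
scene tip_of red_press [0.5395 0.1939 0.1347] 0.51
scene tip_of blue_press [ 0.5493 -0.1237  0.1261] 0.74
side tip_of handlebar [6.251e-01 3.920e-02 4.000e-04] 0.67
side tip_of red_press [0.5378 0.1956 0.128 ] 0.52
2.4 [0.47650663 0.19271135 0.36280251] [-0.55141455  0.02854496 -0.4714996 ] 2.6000475377234686e-05
offset mm [-18.5  -0.5  73.8] twist 0.001
```

Call:
play_rows(
  increments=[
    {"offset": [-3, -1, 20], "twist": 0, "grip": 0},
    {"offset": [-6, -2, 40], "twist": 0, "grip": 0},
    {"offset": [-10, -2, 60], "twist": 0, "grip": 0},
    {"offset": [-13, -2, 73], "twist": 0, "grip": 0},
    {"offset": [-13, -2, 73], "twist": 0, "grip": 0},
  ],
)

```text
time: 2.82
tool_pos: [0.4889, 0.1906, 0.2862]
tool_rot: [-0.003, -0.02, 1.0, -0.001]
contact_force: [-0.6, 0.2, 0.1]
gripper_width: -0.004
```

Run:
```python
from h import *
q=[(n,'tip_of') for n in('red_press',)]
see('side',q,'d3.png');see('scene',q)
s=manip.state();print(s['time'],s['tool_pos'],s['contact_force'])
im=cv2.imread('pics/d3.png');cv2.imwrite('pics/d3c.png',cv2.resize(im[120:330,180:400],None,fx=2.8,fy=2.8,interpolation=2))
to([.538-.011,.195,.289])
```

```text
side tip_of red_press [0.535  0.1963 0.1284] 0.57
side tip_of red_press [ 0.6262  0.0392 -0.0028] 0.29
scene tip_of red_press [0.5386 0.1915 0.1327] 0.65
scene tip_of red_press [ 5.149e-01 -3.826e-01 -1.000e-04] 0.34
3.0167 [0.49028312 0.19098212 0.29119609] [-0.05493388  0.36564508  0.79473359]
offset mm [-36.8   2.6   2.3] twist 0.0003
```

View pics/d3c.png

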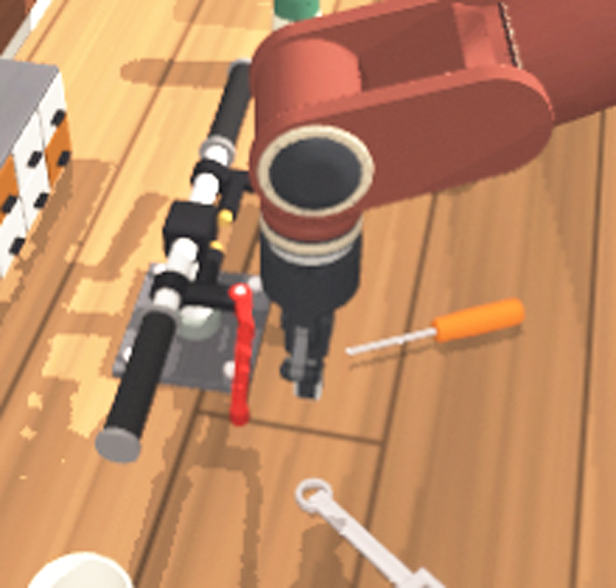

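Crop: red lever runs (240,290)–(240,415), shut fingertips at (305,385) clear in front of it. Advancing.

Call:
play_rows(
  increments=[
    {"offset": [-8, 2, 3], "twist": 0, "grip": 0},
    {"offset": [-16, 4, 5], "twist": 0, "grip": 0},
    {"offset": [-24, 5, 5], "twist": 0, "grip": 0},
    {"offset": [-28, 5, 5], "twist": 0, "grip": 0},
    {"offset": [-28, 5, 5], "twist": 0, "grip": 0},
  ],
)

```text
time: 3.43
tool_pos: [0.5188, 0.197, 0.285]
tool_rot: [0.0, -0.019, 1.0, 0.0]
contact_force: [-0.6, 0.9, 0.5]
gripper_width: -0.004
```

Call:
play_rows(
  increments=[
    {"offset": [-2, 0, 0], "twist": 0, "grip": 0},
    {"offset": [-4, 0, 0], "twist": 0, "grip": 0},
    {"offset": [-6, 0, 0], "twist": 0, "grip": 0},
    {"offset": [-8, 0, 0], "twist": 0, "grip": 0},
    {"offset": [-8, 0, 0], "twist": 0, "grip": 0},
  ],
)

```text
time: 3.85
tool_pos: [0.5254, 0.1973, 0.2846]
tool_rot: [-0.001, -0.02, 1.0, 0.0]
contact_force: [-3.3, 0.4, 1.8]
gripper_width: -0.002
```

Call:
play_rows(
  increments=[
    {"offset": [-2, 0, 0], "twist": 0, "grip": 0},
    {"offset": [-4, 0, 0], "twist": 0, "grip": 0},
    {"offset": [-6, 0, 0], "twist": 0, "grip": 0},
    {"offset": [-6, 0, 0], "twist": 0, "grip": 0},
    {"offset": [-6, 0, 0], "twist": 0, "grip": 0},
  ],
)

```text
time: 4.27
tool_pos: [0.5315, 0.1976, 0.2844]
tool_rot: [-0.0, -0.02, 1.0, 0.0]
contact_force: [-4.3, 2.9, 0.4]
gripper_width: -0.003
```

Call:
play_rows(
  increments=[
    {"offset": [-2, 0, 0], "twist": 0, "grip": 0},
    {"offset": [-4, 0.5, 0], "twist": 0, "grip": 0},
    {"offset": [-6, 1, 0], "twist": 0, "grip": 0},
    {"offset": [-8, 1, 0], "twist": 0, "grip": 0},
    {"offset": [-8, 1, 0], "twist": 0, "grip": 0},
  ],
)

```text
time: 4.68
tool_pos: [0.5395, 0.1988, 0.2844]
tool_rot: [-0.001, -0.02, 1.0, 0.0]
contact_force: [-4.5, 2.4, 2.3]
gripper_width: 0.002
```

Call:
play_rows(
  increments=[
    {"offset": [-2, 0, 0], "twist": 0, "grip": 0},
    {"offset": [-4, 0.5, 0], "twist": 0, "grip": 0},
    {"offset": [-4, 1, 0], "twist": 0, "grip": 0},
    {"offset": [-4, 1, 0], "twist": 0, "grip": 0},
  ],
)

```text
time: 5.02
tool_pos: [0.5434, 0.1996, 0.2844]
tool_rot: [-0.001, -0.02, 1.0, -0.001]
contact_force: [-5.1, -0.7, 0.6]
gripper_width: -0.002
```

Call:
play_rows(
  increments=[
    {"offset": [-1, 0, 0], "twist": 0, "grip": 0},
    {"offset": [-2, 0, 0], "twist": 0, "grip": 0},
    {"offset": [-3, 0, 0], "twist": 0, "grip": 0},
    {"offset": [-3, 0, 0], "twist": 0, "grip": 0},
  ],
)

```text
time: 5.35
tool_pos: [0.5463, 0.1998, 0.2844]
tool_rot: [-0.001, -0.019, 1.0, -0.0]
contact_force: [-5.8, -0.2, 0.1]
gripper_width: 0.0
```

Call:
play_rows(
  increments=[
    {"offset": [-1, 0, 0], "twist": 0, "grip": 0},
    {"offset": [-2, 0, 0], "twist": 0, "grip": 0},
    {"offset": [-2, 0, 0], "twist": 0, "grip": 0},
  ],
)

```text
time: 5.6
tool_pos: [0.5483, 0.1999, 0.2844]
tool_rot: [-0.001, -0.019, 1.0, -0.0]
contact_force: [-5.7, 0.3, -0.1]
gripper_width: -0.002
```

Call:
play_rows(
  increments=[
    {"offset": [-0.5, 0, 0], "twist": 0, "grip": 0},
    {"offset": [-1, 0, 0], "twist": 0, "grip": 0},
    {"offset": [-1, 0, 0], "twist": 0, "grip": 0},
  ],
)

```text
time: 5.85
tool_pos: [0.5492, 0.2, 0.2844]
tool_rot: [-0.001, -0.02, 1.0, -0.0]
contact_force: [-5.6, 0.1, 1.2]
gripper_width: 0.003
```

Call:
play_rows(
  increments=[
    {"offset": [-0.5, 0, 0], "twist": 0, "grip": 0},
    {"offset": [-1, 0, 0], "twist": 0, "grip": 0},
    {"offset": [-1, 0, 0], "twist": 0, "grip": 0},
  ],
)

```text
time: 6.1
tool_pos: [0.5501, 0.2, 0.2844]
tool_rot: [-0.001, -0.02, 1.0, -0.0]
contact_force: [-6.0, 0.7, 1.5]
gripper_width: 0.003
```

Call:
play_rows(
  increments=[
    {"offset": [-0.5, 0, 0], "twist": 0, "grip": 0},
    {"offset": [-1, 0, 0], "twist": 0, "grip": 0},
    {"offset": [-1, 0, 0], "twist": 0, "grip": 0},
  ],
)

```text
time: 6.35
tool_pos: [0.5507, 0.2001, 0.2843]
tool_rot: [-0.002, -0.02, 1.0, -0.0]
contact_force: [-9.2, -0.8, 3.5]
gripper_width: 0.002
```

Call:
play_rows(
  increments=[
    {"offset": [-0.5, 0, 0], "twist": 0, "grip": 0},
    {"offset": [-1, 0, 0], "twist": 0, "grip": 0},
    {"offset": [-1, 0, 0], "twist": 0, "grip": 0},
  ],
)

```text
time: 6.6
tool_pos: [0.5512, 0.2001, 0.2842]
tool_rot: [-0.003, -0.02, 1.0, -0.001]
contact_force: [-12.5, -1.2, 4.0]
gripper_width: -0.004
```

Call:
play_rows(
  increments=[
    {"offset": [-0.5, 0, 0], "twist": 0, "grip": 0},
    {"offset": [-0.8, 0, 0], "twist": 0, "grip": 0},
    {"offset": [-0.8, 0, 0], "twist": 0, "grip": 0},
  ],
)

```text
time: 6.85
tool_pos: [0.5516, 0.2002, 0.2842]
tool_rot: [-0.004, -0.02, 1.0, -0.001]
contact_force: [-15.5, -0.5, 7.0]
gripper_width: 0.001
```

Call:
play_rows(
  increments=[
    {"offset": [0, 0, 0], "twist": 0, "grip": 0},
    {"offset": [0, 0, 0], "twist": 0, "grip": 0},
    {"offset": [0, 0, 0], "twist": 0, "grip": 0},
  ],
)

```text
time: 7.1
tool_pos: [0.5516, 0.2002, 0.2842]
tool_rot: [-0.004, -0.02, 1.0, -0.001]
contact_force: [-14.6, -1.3, 6.8]
gripper_width: -0.001
```

Call:
play_rows(
  increments=[
    {"offset": [0, 0, 0], "twist": 0, "grip": 0},
    {"offset": [0, 0, 0], "twist": 0, "grip": 0},
    {"offset": [0, 0, 0], "twist": 0, "grip": 0},
    {"offset": [0, 0, 0], "twist": 0, "grip": 0},
    {"offset": [0, 0, 0], "twist": 0, "grip": 0},
  ],
)

```text
time: 7.52
tool_pos: [0.5516, 0.2002, 0.2843]
tool_rot: [-0.004, -0.02, 1.0, -0.001]
contact_force: [-15.2, -1.5, 7.5]
gripper_width: 0.001
```

Call:
play_rows(
  increments=[
    {"offset": [0, 0, 0], "twist": 0, "grip": 0},
    {"offset": [0, 0, 0], "twist": 0, "grip": 0},
    {"offset": [0, 0, 0], "twist": 0, "grip": 0},
    {"offset": [0, 0, 0], "twist": 0, "grip": 0},
    {"offset": [0, 0, 0], "twist": 0, "grip": 0},
  ],
)

```text
time: 7.93
tool_pos: [0.5516, 0.2002, 0.2843]
tool_rot: [-0.004, -0.02, 1.0, -0.001]
contact_force: [-15.3, -0.5, 7.2]
gripper_width: 0.0
```

Call:
play_rows(
  increments=[
    {"offset": [0, 0, 0], "twist": 0, "grip": 0},
    {"offset": [0, 0, 0], "twist": 0, "grip": 0},
    {"offset": [0, 0, 0], "twist": 0, "grip": 0},
    {"offset": [0, 0, 0], "twist": 0, "grip": 0},
    {"offset": [0, 0, 0], "twist": 0, "grip": 0},
  ],
)

```text
time: 8.35
tool_pos: [0.5516, 0.2001, 0.2842]
tool_rot: [-0.004, -0.02, 1.0, -0.001]
contact_force: [-13.8, -0.6, 6.6]
gripper_width: -0.001
```

Run:
```python
from h import *
see('side',[('red_press','tip_of')],'d4.png')
s=manip.state();print(s['time'],s['tool_pos'],s['contact_force'])
im=cv2.imread('pics/d4.png');cv2.imwrite('pics/d4c.png',cv2.resize(im[120:330,180:400],None,fx=2.8,fy=2.8,interpolation=2))
```

```text
side tip_of red_press [0.5644 0.198  0.132 ] 0.52
8.45 [0.55161389 0.20016618 0.28425465] [-15.51851665  -0.12616212   6.56806267]
```

View pics/d4c.png

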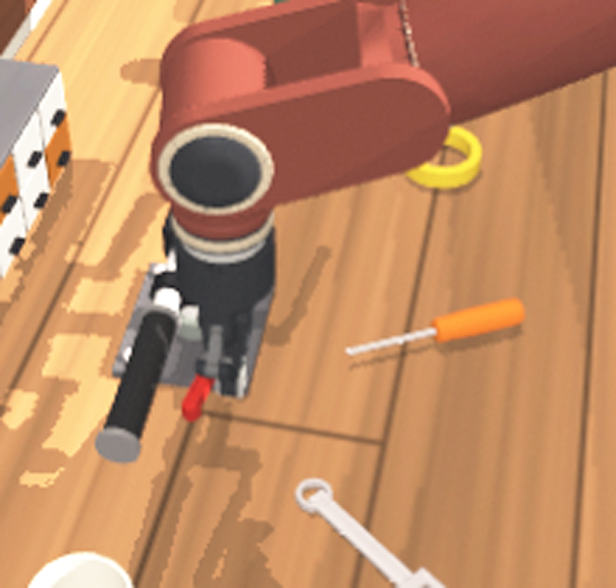

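Fingers in front of the red lever, its tip (193,405) swung in, still short of the grip; held ~15 N for 1.6 s. Now release.

Call:
play_rows(
  increments=[
    {"offset": [6, 0, 0], "twist": 0, "grip": 0},
    {"offset": [14, 0, 0], "twist": 0, "grip": 0},
    {"offset": [22, -1, 0], "twist": 0, "grip": 0},
    {"offset": [32, -2, 0], "twist": 0, "grip": 0},
    {"offset": [45, -2, 0], "twist": 0, "grip": 0},
  ],
)

```text
time: 8.87
tool_pos: [0.5085, 0.1962, 0.2853]
tool_rot: [0.002, -0.019, 1.0, 0.0]
contact_force: [1.5, 0.6, -0.9]
gripper_width: -0.002
```

Call:
play_rows(
  increments=[
    {"offset": [20, 0, 0], "twist": 0, "grip": 0},
    {"offset": [24, 0, -15], "twist": 0, "grip": 0},
    {"offset": [24, 0, -40], "twist": 0, "grip": 0},
    {"offset": [24, 0, -45], "twist": 0, "grip": 0},
    {"offset": [24, 0, -45], "twist": 0, "grip": 0},
  ],
)

```text
time: 9.28
tool_pos: [0.4854, 0.1958, 0.3331]
tool_rot: [0.004, -0.02, 1.0, 0.001]
contact_force: [0.1, -0.2, 0.2]
gripper_width: -0.001
```

Run:
```python
from h import *
q=[('red_press','tip_of'),('blue_press','tip_of'),('handlebar','tip_of')]
see('side',q);see('scene',q)
s=manip.state();print(s['time'],s['tool_pos'],s['contact_force'])
to([.495,-.126,.335])
```

```text
side tip_of red_press [0.5355 0.197  0.1299] 0.67
side tip_of red_press [ 4.287e-01 -2.677e-01 -1.000e-04] 0.6
side tip_of handlebar [ 0.6257  0.038  -0.0023] 0.93
scene tip_of red_press [0.5376 0.1951 0.1323] 0.71
scene tip_of red_press [ 0.5122 -0.385   0.0013] 0.47
scene tip_of blue_press [ 0.5491 -0.1233  0.1258] 0.53
scene tip_of handlebar [ 6.297e-01  3.970e-02 -4.000e-04] 0.61
scene tip_of handlebar [ 0.5474 -0.1239  0.1282] 0.24
9.6833 [0.48428825 0.19551953 0.32858308] [0.47086976 0.81463283 0.4292091 ]
offset mm [   1.9 -321.7   -6.3] twist 0.0001
```

Call:
play_rows(
  increments=[
    {"offset": [0, -40, -2], "twist": 0, "grip": 0},
    {"offset": [0, -80, -4], "twist": 0, "grip": 0},
    {"offset": [0, -120, -4], "twist": 0, "grip": 0},
    {"offset": [0, -160, -4], "twist": 0, "grip": 0},
    {"offset": [0, -200, -4], "twist": 0, "grip": 0},
  ],
)

```text
time: 10.1
tool_pos: [0.4919, -0.0059, 0.3335]
tool_rot: [0.0, -0.02, 1.0, -0.0]
contact_force: [0.7, 0.2, 0.3]
gripper_width: 0.001
```

Call:
play_rows(
  increments=[
    {"offset": [0, -40, 0], "twist": 0, "grip": 0},
    {"offset": [0, -80, 0], "twist": 0, "grip": 0},
    {"offset": [0, -110, 0], "twist": 0, "grip": 0},
    {"offset": [0, -121, 0], "twist": 0, "grip": 0},
    {"offset": [0, -121, 0], "twist": 0, "grip": 0},
  ],
)

```text
time: 10.52
tool_pos: [0.497, -0.1273, 0.3334]
tool_rot: [-0.0, -0.018, 1.0, 0.0]
contact_force: [-1.4, 0.5, 1.1]
gripper_width: -0.001
```

Run:
```python
from h import *
q=[('blue_press','tip_of')]
see('side',q);see('scene',q);see('wrist',q)
s=manip.state();print(s['time'],s['tool_pos'],s['contact_force'])
to([.500,-.126,.286])
```

```text
side tip_of blue_press [ 0.5533 -0.1202  0.1313] 0.48
side tip_of blue_press [ 0.4291 -0.2704 -0.0013] 0.2
scene tip_of blue_press [ 0.5457 -0.1244  0.1275] 0.7
10.8167 [ 0.49704033 -0.12377273  0.33353614] [-0.91427248 -0.45501753  0.49655126]
offset mm [-2.9 -2.4 47.5] twist 0.0023
```

Call:
play_rows(
  increments=[
    {"offset": [0, -1, 20], "twist": 0, "grip": 0},
    {"offset": [0, -1, 40], "twist": 0, "grip": 0},
    {"offset": [0, -1, 49], "twist": 0, "grip": 0},
    {"offset": [0, -1, 49], "twist": 0, "grip": 0},
    {"offset": [0, -1, 49], "twist": 0, "grip": 0},
  ],
)

```text
time: 11.23
tool_pos: [0.497, -0.1255, 0.2845]
tool_rot: [-0.001, -0.02, 1.0, 0.0]
contact_force: [0.3, -0.1, 0.1]
gripper_width: 0.001
```

Call:
play_rows(
  increments=[
    {"offset": [-8, 0, 0], "twist": 0, "grip": 0},
    {"offset": [-16, 0, 0], "twist": 0, "grip": 0},
    {"offset": [-24, 0, 0], "twist": 0, "grip": 0},
    {"offset": [-30, 0, 0], "twist": 0, "grip": 0},
    {"offset": [-30, 0, 0], "twist": 0, "grip": 0},
  ],
)

```text
time: 11.65
tool_pos: [0.5285, -0.1251, 0.2855]
tool_rot: [0.001, -0.02, 1.0, -0.0]
contact_force: [-0.7, -0.4, -1.3]
gripper_width: 0.0
```

Run:
```python
from h import *
a=manip.grab_frame('side');b=manip.grab_frame('scene')
f=lambda im:cv2.resize(im,(390,390),interpolation=2)
cv2.imwrite('pics/m.png',np.hstack([f(a[90:270,190:370]),f(b[130:270,190:330])]))
s=manip.state();print(s['time'],s['tool_pos'],s['contact_force'])
```

```text
11.75 [ 0.5274463  -0.124973    0.28482908] [-0.96264483  0.24182173  0.03398686]
```

View pics/m.png

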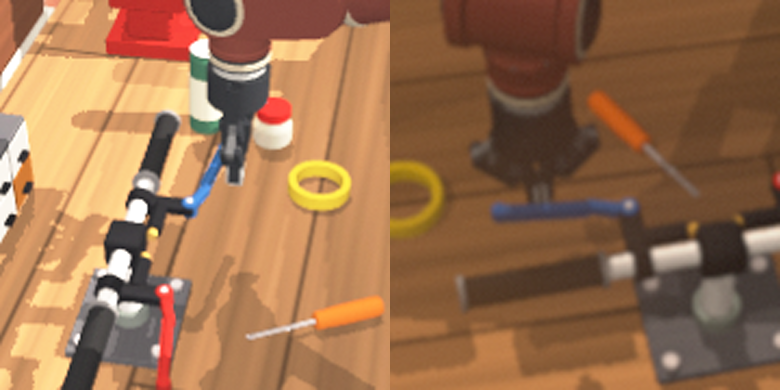

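Fingers (right half, 543,195) are in front of the middle of the blue lever (495–635); red lever is out. Advance.

Call:
play_rows(
  increments=[
    {"offset": [-3, 0, 0], "twist": 0, "grip": 0},
    {"offset": [-6, 0, 0], "twist": 0, "grip": 0},
    {"offset": [-9, 0, 0], "twist": 0, "grip": 0},
    {"offset": [-12, 0, 0], "twist": 0, "grip": 0},
    {"offset": [-12, 0, 0], "twist": 0, "grip": 0},
  ],
)

```text
time: 12.17
tool_pos: [0.539, -0.1247, 0.2846]
tool_rot: [-0.001, -0.02, 1.0, -0.0]
contact_force: [-3.5, -0.9, 2.1]
gripper_width: 0.002
```

Call:
play_rows(
  increments=[
    {"offset": [-3, 0, 0], "twist": 0, "grip": 0},
    {"offset": [-6, 0, 0], "twist": 0, "grip": 0},
    {"offset": [-9, -1, 0], "twist": 0, "grip": 0},
    {"offset": [-12, -1, 0], "twist": 0, "grip": 0},
    {"offset": [-12, -1, 0], "twist": 0, "grip": 0},
  ],
)

```text
time: 12.58
tool_pos: [0.5511, -0.1254, 0.2844]
tool_rot: [-0.001, -0.02, 1.0, -0.0]
contact_force: [-3.8, -3.1, 1.1]
gripper_width: 0.002
```

Call:
play_rows(
  increments=[
    {"offset": [-2, 0, 0], "twist": 0, "grip": 0},
    {"offset": [-4, -1, 0], "twist": 0, "grip": 0},
    {"offset": [-6, -2, 0], "twist": 0, "grip": 0},
    {"offset": [-8, -2, 0], "twist": 0, "grip": 0},
    {"offset": [-8, -2, 0], "twist": 0, "grip": 0},
  ],
)

```text
time: 13.0
tool_pos: [0.559, -0.1263, 0.2844]
tool_rot: [-0.001, -0.02, 1.0, 0.001]
contact_force: [-5.5, 1.0, 1.7]
gripper_width: 0.0
```

Call:
play_rows(
  increments=[
    {"offset": [-1, 0, 0], "twist": 0, "grip": 0},
    {"offset": [-2, 0, 0], "twist": 0, "grip": 0},
    {"offset": [-3, 0, 0], "twist": 0, "grip": 0},
    {"offset": [-3, 0, 0], "twist": 0, "grip": 0},
  ],
)

```text
time: 13.33
tool_pos: [0.5619, -0.1263, 0.2843]
tool_rot: [-0.001, -0.02, 1.0, 0.001]
contact_force: [-6.1, 0.3, 2.1]
gripper_width: -0.002
```

Call:
play_rows(
  increments=[
    {"offset": [-1, 0, 0], "twist": 0, "grip": 0},
    {"offset": [-2, 0, 0], "twist": 0, "grip": 0},
    {"offset": [-2, 0, 0], "twist": 0, "grip": 0},
  ],
)

```text
time: 13.58
tool_pos: [0.5638, -0.1262, 0.2843]
tool_rot: [-0.001, -0.02, 1.0, 0.001]
contact_force: [-5.8, -0.1, 1.6]
gripper_width: 0.001
```

Call:
play_rows(
  increments=[
    {"offset": [-0.5, 0, 0], "twist": 0, "grip": 0},
    {"offset": [-1, 0, 0], "twist": 0, "grip": 0},
    {"offset": [-1, 0, 0], "twist": 0, "grip": 0},
  ],
)

```text
time: 13.83
tool_pos: [0.5648, -0.1261, 0.2843]
tool_rot: [-0.001, -0.02, 1.0, 0.001]
contact_force: [-6.4, 0.2, 3.5]
gripper_width: 0.001
```

Call:
play_rows(
  increments=[
    {"offset": [-0.5, 0, 0], "twist": 0, "grip": 0},
    {"offset": [-1, 0, 0], "twist": 0, "grip": 0},
    {"offset": [-1, 0, 0], "twist": 0, "grip": 0},
  ],
)

```text
time: 14.08
tool_pos: [0.5658, -0.1261, 0.2843]
tool_rot: [-0.001, -0.02, 1.0, 0.001]
contact_force: [-6.9, 0.8, 3.0]
gripper_width: -0.001
```

Call:
play_rows(
  increments=[
    {"offset": [-0.5, 0, 0], "twist": 0, "grip": 0},
    {"offset": [-1, 0, 0], "twist": 0, "grip": 0},
    {"offset": [-1, 0, 0], "twist": 0, "grip": 0},
  ],
)

```text
time: 14.33
tool_pos: [0.5667, -0.126, 0.2843]
tool_rot: [-0.001, -0.02, 1.0, 0.001]
contact_force: [-6.0, 0.8, 1.9]
gripper_width: 0.001
```

Call:
play_rows(
  increments=[
    {"offset": [-0.5, 0, 0], "twist": 0, "grip": 0},
    {"offset": [-1, 0, 0], "twist": 0, "grip": 0},
    {"offset": [-1, 0, 0], "twist": 0, "grip": 0},
  ],
)

```text
time: 14.58
tool_pos: [0.5677, -0.1259, 0.2843]
tool_rot: [-0.001, -0.02, 1.0, 0.001]
contact_force: [-6.2, -0.0, 3.0]
gripper_width: 0.005
```

Call:
play_rows(
  increments=[
    {"offset": [-0.5, 0, 0], "twist": 0, "grip": 0},
    {"offset": [-1, 0, 0], "twist": 0, "grip": 0},
    {"offset": [-1, 0, 0], "twist": 0, "grip": 0},
  ],
)

```text
time: 14.83
tool_pos: [0.5684, -0.1259, 0.2842]
tool_rot: [-0.003, -0.02, 1.0, 0.001]
contact_force: [-9.9, 1.1, 5.3]
gripper_width: -0.002
```

Call:
play_rows(
  increments=[
    {"offset": [-0.5, 0, 0], "twist": 0, "grip": 0},
    {"offset": [-1, 0, 0], "twist": 0, "grip": 0},
    {"offset": [-1, 0, 0], "twist": 0, "grip": 0},
  ],
)

```text
time: 15.08
tool_pos: [0.5689, -0.1259, 0.2842]
tool_rot: [-0.004, -0.02, 1.0, 0.001]
contact_force: [-12.8, 1.4, 6.3]
gripper_width: 0.002
```

Call:
play_rows(
  increments=[
    {"offset": [-0.4, 0, 0], "twist": 0, "grip": 0},
    {"offset": [-0.7, 0, 0], "twist": 0, "grip": 0},
    {"offset": [-0.7, 0, 0], "twist": 0, "grip": 0},
  ],
)

```text
time: 15.33
tool_pos: [0.5693, -0.1259, 0.2842]
tool_rot: [-0.004, -0.02, 1.0, 0.001]
contact_force: [-16.3, 1.5, 7.1]
gripper_width: -0.0
```

Call:
play_rows(
  increments=[
    {"offset": [0, 0, 0], "twist": 0, "grip": 0},
    {"offset": [0, 0, 0], "twist": 0, "grip": 0},
    {"offset": [0, 0, 0], "twist": 0, "grip": 0},
    {"offset": [0, 0, 0], "twist": 0, "grip": 0},
    {"offset": [0, 0, 0], "twist": 0, "grip": 0},
  ],
)

```text
time: 15.75
tool_pos: [0.5693, -0.1259, 0.2842]
tool_rot: [-0.004, -0.02, 1.0, 0.001]
contact_force: [-14.3, -0.0, 7.7]
gripper_width: 0.0
```

Call:
play_rows(
  increments=[
    {"offset": [0, 0, 0], "twist": 0, "grip": 0},
    {"offset": [0, 0, 0], "twist": 0, "grip": 0},
    {"offset": [0, 0, 0], "twist": 0, "grip": 0},
    {"offset": [0, 0, 0], "twist": 0, "grip": 0},
    {"offset": [0, 0, 0], "twist": 0, "grip": 0},
  ],
)

```text
time: 16.17
tool_pos: [0.5693, -0.1259, 0.2842]
tool_rot: [-0.004, -0.02, 1.0, 0.001]
contact_force: [-15.4, 0.9, 7.4]
gripper_width: -0.003
```

Call:
play_rows(
  increments=[
    {"offset": [0, 0, 0], "twist": 0, "grip": 0},
    {"offset": [0, 0, 0], "twist": 0, "grip": 0},
    {"offset": [0, 0, 0], "twist": 0, "grip": 0},
    {"offset": [0, 0, 0], "twist": 0, "grip": 0},
    {"offset": [0, 0, 0], "twist": 0, "grip": 0},
  ],
)

```text
time: 16.58
tool_pos: [0.5693, -0.1259, 0.2841]
tool_rot: [-0.004, -0.02, 1.0, 0.001]
contact_force: [-15.4, 0.7, 7.0]
gripper_width: 0.002
```

Call:
play_rows(
  increments=[
    {"offset": [0, 0, 0], "twist": 0, "grip": 0},
    {"offset": [0, 0, 0], "twist": 0, "grip": 0},
    {"offset": [0, 0, 0], "twist": 0, "grip": 0},
    {"offset": [0, 0, 0], "twist": 0, "grip": 0},
  ],
)

```text
time: 16.92
tool_pos: [0.5693, -0.1259, 0.2842]
tool_rot: [-0.004, -0.02, 1.0, 0.001]
contact_force: [-15.0, 0.9, 6.6]
gripper_width: -0.001
```

Call:
play_rows(
  increments=[
    {"offset": [6, 0, 0], "twist": 0, "grip": 0},
    {"offset": [14, 0, 0], "twist": 0, "grip": 0},
    {"offset": [22, 1, 0], "twist": 0, "grip": 0},
    {"offset": [32, 2, 0], "twist": 0, "grip": 0},
    {"offset": [45, 2, 0], "twist": 0, "grip": 0},
  ],
)

```text
time: 17.33
tool_pos: [0.5257, -0.1257, 0.2847]
tool_rot: [0.001, -0.02, 1.0, 0.0]
contact_force: [0.9, -0.4, 0.1]
gripper_width: 0.001
```

Call:
play_rows(
  increments=[
    {"offset": [25, 0, 0], "twist": 0, "grip": 0},
    {"offset": [45, 0, -20], "twist": 0, "grip": 0},
    {"offset": [60, 0, -50], "twist": 0, "grip": 0},
    {"offset": [60, 0, -60], "twist": 0, "grip": 0},
    {"offset": [60, 0, -60], "twist": 0, "grip": 0},
  ],
)

```text
time: 17.75
tool_pos: [0.4666, -0.1288, 0.3489]
tool_rot: [0.005, -0.019, 1.0, -0.002]
contact_force: [-0.4, 0.4, -0.6]
gripper_width: -0.003
```

Run:
```python
from h import *
q=[('red_press','tip_of'),('blue_press','tip_of'),('handlebar','tip_of'),('oil_can','tip_of'),('mug','tip_of'),('screw_jar','tip_of')]
see('side',q[:3],'d9.png');see('scene',q,'s9.png')
s=manip.state();print(s['time'],s['tool_pos'],s['contact_force'],abs(s['joint_vel']).max())
a=cv2.imread('pics/d9.png');b=cv2.imread('pics/s9.png')
f=lambda im:cv2.resize(im,(390,390),interpolation=2)
cv2.imwrite('pics/m9.png',np.hstack([f(a[80:300,180:400]),f(b[130:330,130:470])]))
```

```text
side tip_of red_press [0.5357 0.1962 0.1312] 0.86
side tip_of blue_press [ 0.5535 -0.1194  0.1318] 0.79
side tip_of handlebar [6.272e-01 3.990e-02 3.000e-04] 0.71
scene tip_of red_press [0.5378 0.1922 0.1287] 0.69
scene tip_of blue_press [ 0.55   -0.1219  0.1294] 0.56
scene tip_of blue_press [0.4295 0.2535 0.0029] 0.29
scene tip_of handlebar [0.6336 0.0389 0.0027] 0.76
scene tip_of handlebar [0.4948 0.4473 0.0018] 0.56
scene tip_of oil_can [ 0.6186 -0.3931 -0.0015] 0.84
scene tip_of oil_can [0.4268 0.2538 0.0009] 0.26
scene tip_of mug [ 0.6192  0.4019 -0.0017] 0.83
scene tip_of screw_jar [ 0.5167 -0.382  -0.0008] 0.6
18.3 [ 0.46588605 -0.12835206  0.34409624] [-0.09857347 -0.32051444 -1.33329132] 0.007910041591409471
```

View pics/m9.png

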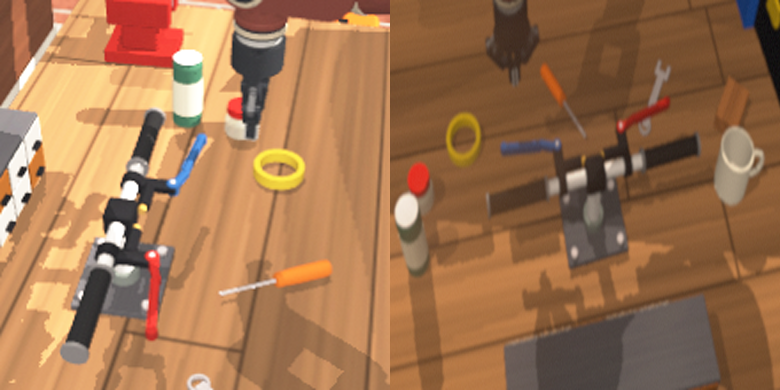

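Both levers are fully out (blue 503–560,147; red 620–668,115 in the right half), the gripper is clear, and everything else is in place.

```bash
python3 -c "
from h import *
print(manip.job_done())"
```

```text
the job is handed in; nothing more can be done
None
```

I pressed the red lever and then the blue lever to their stops, and the job is handed in. I used the sides of the shut fingers on the outer face of each lever.

- **Red lever:** it came up solid after about 25 mm. I held it at 14–15.5 N for about 1.6 s, then let it spring out.
- **Blue lever:** it came up solid after about 30 mm. I held it at 14–16 N for about 1.6 s, then let it spring out.
- **Forces:** the highest push I read was about 16 N, or about 18 N counting the upward reaction on the fingers. I only read the force at the end of each move.
- **Final check at 18.3 s:** the trained networks put both levers back at their rest positions, within their few mm of error. The pictures show nothing else on the bench moved. The gripper was clear, with about zero force. The blue lever's position differed by about 4 mm between the side and scene cameras, as it did before I pressed it.

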